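# Trim a bench lamp supply with a plastic tuning tool

### The job

Take the plastic tuning tool from its stand, seat its blade in the slotted trimmer screw on top of the lamp supply and turn the screw clockwise with it until the tip of the black pointer stands on the index bar. Feel for the slot gently: the tool must never bear on the supply with more than 15 N, and the gripper must not touch the supply. Then put the tool back upright in its stand, fully down, and let go, leaving the glassware and carton alone.

Things in the scene. Friction and masses are not known exactly. Their poses are not given: they have to be found in the camera images.
- tool: White plastic tuning tool with blue handle, 110 mm long, 40 g, standing blade down in the stand at any yaw. Origin: centre of the blade's lower edge; z up the tool, x along the blade's width. Blade 10 mm wide (x), 2 thick, 8 long; then a round shaft, diameter 10, from z = 8 to 45 mm; then the handle. No pose is given while it is held.
- handle (a point): Middle of the tool's blue square handle, 77.5 mm above the blade's lower edge. Handle 16 x 16 mm, faces square to the tool's x and y, 65 mm long. Axes as the tool's.
- stand: Fixed grey block, 70 x 70 mm, 50 mm high, with one upright round through hole in the middle, diameter 14 mm, mouth chamfered 2 mm. Origin: centre of the underside, on the bench. The tool's shaft goes in the hole and its handle's underside rests on the block's top; the tool's origin is then 5 mm above the bench.
- supply: Fixed white lamp supply: a box 150 (x) x 200 (y) x 70 mm high with a round grey scale plate, diameter 100, 3 mm thick, in the middle of its top. Origin: centre of the underside, on the bench; z up.
- index (a point): The white index bar on the rim of the scale plate, 9 mm wide, 12 mm long, at 50 mm from the screw's axis in the supply's +x direction, on the side away from the robot. The point is the middle of its top, 76 mm above the bench.
- trimmer (a point): Centre of the top of the brass trimmer screw's head, 82 mm above the bench over the supply's origin; axes as the supply's, not turning with the screw. Head diameter 22 mm; straight slot right across it, 3.4 mm wide, 5 deep. A black ring (inner diameter 24, outer 31) around it is 1 mm higher. The head is sprung: pressed, it gives from 2 N, bottoms 1.5 mm down at 5 N, then is rigid.
- pointer (a joint): Angle (rad) of the black pointer, 47 mm long, about the screw's axis: 0 on the index bar, positive counterclockwise from above, starts at 0.5 to 1.0. The slot's angle to the pointer is not measured: anywhere within 1.05 rad of the pointer's line. The screw turns up to 0.3 rad in free play (0.008 N m), then carries the pointer along (0.02 N m). The pointer stays where it is left.
- beaker: Loose glass beaker, diameter 60 mm, 75 mm high, standing; origin at the centre of its underside. A bystander.
- carton: Loose white carton, 60 x 60 x 80 mm high; origin at the centre of its underside. A bystander.
- bottle: Loose green glass bottle, diameter 60 mm, 150 mm high, standing; origin at the centre of its underside. A bystander.
There are look-alikes about, which are no part of the job. Leave any blue look-alike of the stand alone.

How it is judged (in metres and radians):
On the way, in this order (a step that is already met when the one before it is completed fails the run):
1. the tool's blade is down in the screw's slot (horizontal distance between tool and trimmer below 0.004 m and z of tool in the frame of trimmer below -0.0028 m and angle between tool's own z axis and vertical below 0.2 rad and value of joint pointer above 0.15 rad), for 0.2 s.
2. the pointer has been brought on to the index bar with the blade in the slot (value of joint pointer between -0.12 and 0.12 rad and horizontal distance between tool and trimmer below 0.005 m and z of tool in the frame of trimmer below -0.0015 m), for 0.2 s.
At the end, for the whole second after the job is handed in: The pointer is within 0.12 rad of the index bar, and the tool stands at rest in the stand's hole, released, upright within 0.1 rad, its axis within 6 mm of the hole's and its handle down on the block within 4 mm (value of joint pointer between -0.12 and 0.12 rad and horizontal distance between tool and stand below 0.006 m and height (world z) of tool below 0.009 m and angle between tool's own z axis and vertical below 0.1 rad and linear speed of tool below 0.02 m/s); the robot touches nothing.
It fails at once if the tool bears on the supply, its pointer or its screw with more than 15 N (contact force between tool and supply above 15 N).
It fails at once if the robot itself touches the supply (contact force between the arm and supply above 1 N).
It fails at once if the gripper's fingers touch the supply (contact force between the fingers and supply above 1 N).
It fails at once if a bystander is moved more than 20 mm (distance of any of beaker, carton, bottle from where it was at the start of the episode above 0.02 m).
It also fails if it takes over 64 s, if anything falls off the work surface, if the arm or the gripper's body presses on something with over 40 N, if the wrist force passes 120 N, or if a joint passes its speed limit or range.

### The arm

A 6-joint arm with a two-finger parallel gripper is mounted at the origin on the work surface. World frame = base frame: x ahead of the robot, y to its left, z up, the work surface at z = 0. Lengths are in mm, angles in rad, forces in N, time in s.
With the tool pointing down it reaches from about 275 to 750 mm from the base axis. Payload 10.2 kg.
Tool frame: the origin (TCP) lies midway between the tips of the shut fingers; the grasp point (between the pads) lies 19 mm behind it (ctrl.tcp_to_grasp is the z of the grasp point in the tool frame, in mm); z points along the fingers, y is the direction in which the jaws open and shut (so a half turn about z gives the same grasp; the last joint's range is limited). The gripper opens to 85 mm and grips with 20 to 120 N. Pads are 22 mm wide; open, the fingers measure 114 mm over their backs; the gripper's body (76 mm by 85 mm) begins 54 mm behind the grasp point. The pads swing forward as they close: fully open they stand 13 mm farther back than shut.
Start: joints at [-0.223, 0.313, 1.498, -0, 1.331, -0.223], TCP at [525.006, -0.013, 231.294] pointing down, gripper open.
Joint ranges: [-2.94, 2.94], [-0.97, 2.17], [0.19, 2.56], [-1.23, 4.37], [0.02, 3.11], [-2.88, 2.88]. Speed limits (rad/s): [2.39, 2.39, 3.01, 3.14, 3.14, 3.14].

### API

Orientations are given as a unit quaternion [w, x, y, z].
In Python, from rig import sensors, capture, order, ctrl gives the robot as it stands. The module is installed in compiled form; this text tells all that it offers.
- The arm moves only by the tool play_rows, never from a script. Its argument "deltas" is a list of rows, each a list of 7 numbers: the shift along the world's x, y, z in units of 40 mm (1.0 is 40 mm), then the turn, a rotation vector about the world's x, y, z in units of 6 degrees (1.0 is 6 degrees), then the opening, from -1 (shut) to 1 (fully open). A call has 1 to 8 rows; each row shifts and turns the commanded pose from where the row before left it; what a row does not reach is not made up. A row lasts 1/12 s, in which the tool goes at most 41.7 mm and 7.16 degrees, less where a joint would pass 70% of its speed; a pose out of reach is approached as far as the arm can. A call is refused whole if a number of a shift passes 1 or a number of a turn 1, either way. A call with a gripper value outside its range is refused whole. The fingers move at their own pace and stop on an object; "squeeze" is the grip in N (left out, the last holds). Time passes only in rows, so rows that do not move let the fingers close. It gives the time, the measured TCP pose, the force and the opening at its end, in the units of the state.
- sensors.sense(): the state, without advancing time (a new reading comes with each control period).
- capture(name): name is "scene" or "side" or "wrist"; returns a dict with "pixels" (384x512x3 uint8, red, green, blue), "z_map" (384x512 float32, mm along the optical axis (not along the pixel's ray), 0 where there is no reading), "fx", "fy", "cx", "cy" (pixels), "eye" and "rotation" of the camera in the world; the wrist camera has in their place "tool_from_camera" (4x4, takes a point from camera to tool coordinates, whose origin is the TCP and whose axes are the flange's). Camera axes: x right, y down, z forward; pixel columns grow to the right and rows downward; lengths in mm; the calibration is good to about 2 mm. A picture is of the moment at which its call begins: read the wrist's pose just before it.
- order.finish_job(): hands the job in, once; it reports no verdict.
The state is a dict: "time_s": time; "joints": joint angles; "dq": joint speeds; "tau": joint torques, N m; "eef_pos": TCP position; "ee_rot": TCP orientation; "force": force on the tool from outside, world axes, zero at the start; "wrist_torque": the same for the moment, N m; "grip_width": opening from 0.0 (shut) to 1.0 (fully open).
Only numpy, scipy, OpenCV 4.12 (cv2) and the standard library are available. Lean on these libraries where they do the work, as an engineer would, in place of code of your own. Each camera call takes 0.05 s, during which the arm holds its last target. There are 200 camera calls.

## Working session

There is one attempt and no reset: what is moved stays moved. The work goes in short steps, Python scripts to look and compute and a tool call to move; the robot and the scene stay as the last step left them, time stands still between calls to the robot, and variables do not carry over. Pictures are saved under pics/ and viewed, about 8 in all and at most 12, crops included, and the job is handed in when it is done.

Besides the shell and the picture viewer there is one more tool, called after "Call:" by a JSON object that holds its "name" and its "arguments". play_rows: Moves the arm, as the interface text tells. Its arguments: {"type":"object","properties":{"deltas":{"type":"array","items":{"type":"array","items":{"type":"number"}}},"squeeze":{"type":"number"}},"required":["deltas"]}

```bash
mkdir -p pics
cat > h.py <<'E'
import numpy as np, cv2
from rig import sensors, capture, order, ctrl
def save(c,n): cv2.imwrite('pics/'+n,cv2.cvtColor(c['pixels'],cv2.COLOR_RGB2BGR))
E
python3 - <<'E'
from h import *
s=sensors.sense();print(s)
a=capture('scene');b=capture('side')
for c in(a,b):print(c['fx'],c['cx'],c['cy'],c['eye'],c['rotation'])
cv2.imwrite('pics/a.png',cv2.resize(cv2.cvtColor(np.hstack([a['pixels'],b['pixels']]),cv2.COLOR_RGB2BGR),None,fx=.78,fy=.78))
np.savez('ab.npz',a=a['z_map'],b=b['z_map'])
w=capture('wrist');save(w,'w.png');print(w['tool_from_camera'],w['fx'])
E
```

```text
{'time_s': 0.0, 'joints': array([-2.23429492e-01,  3.13452539e-01,  1.49844113e+00, -2.37257080e-05,
        1.33098162e+00, -2.23386296e-01]), 'dq': array([-0.00025591,  0.00010018, -0.0006124 ,  0.0006354 , -0.00095254,
        0.00029857]), 'tau': array([-5.78409599e-04, -4.12261176e+01, -2.59742296e+01, -3.58453699e-04,
        4.11797926e-03, -1.23038126e-05]), 'eef_pos': array([5.24744842e+02, 2.42946802e-02, 2.30732249e+02]), 'ee_rot': array([-5.36538284e-04,  7.07119910e-01,  7.07093361e-01, -3.51487580e-04]), 'force': array([ 0.14199253,  0.02910951, -0.68206436]), 'wrist_torque': array([ 0.00028282,  0.00972806, -0.02092077]), 'grip_width': 0.9976590653712111}
386.2200519829841 252.81713042228213 186.92868864298507 [1072.15784465 -724.4538987  1054.35226186] [-0.33845468  0.89633999  0.26921209 -0.09771335]
411.0671479443495 259.7911283223034 197.19775776896597 [ 432.33309162 -762.17450662  797.00401073] [-0.39656797  0.90953195 -0.11555946  0.04616804]
[[ 1.28897460e-03 -9.54090719e-01 -2.99515005e-01  7.62903644e+01]
 [ 9.99999062e-01  1.36866634e-03 -5.62858375e-05 -5.70434238e-01]
 [ 4.63637900e-04 -2.99514652e-01  9.54091588e-01 -1.42764539e+02]
 [ 0.00000000e+00  0.00000000e+00  0.00000000e+00  1.00000000e+00]] 287.9636569210588
```

View pics/a.png

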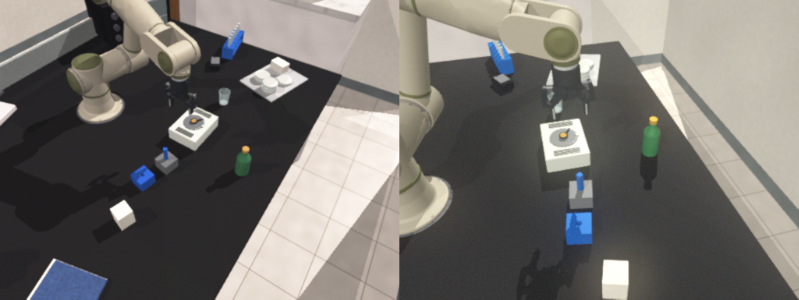

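View pics/w.png

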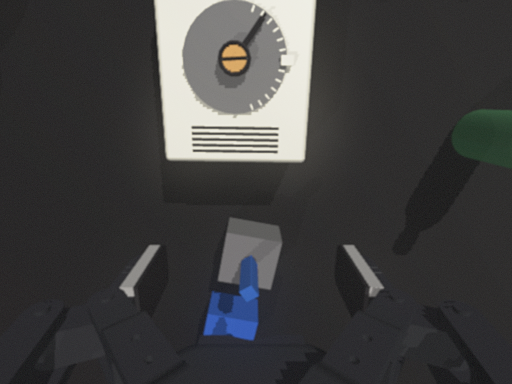

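The wrist view shows the supply with its orange screw at about (234,58), the slot roughly horizontal, the pointer up to the right, and the index bar at (288,60). The grey stand is at about (250,250), with the blue tool handle standing in it at (249,280). The blue look-alike is below it at (232,315).

```bash
cat >> h.py <<'E'
from scipy.spatial.transform import Rotation as R
def q(v): return R.from_quat(v,scalar_first=True).as_matrix()
def shot(n):
    s=sensors.sense(); c=capture(n)
    if n=='wrist':
        T=np.eye(4);T[:3,:3]=q(s['ee_rot']);T[:3,3]=s['eef_pos'];T=T@c['tool_from_camera'];c['M'],c['o']=T[:3,:3],T[:3,3]
    else: c['M'],c['o']=(q(c['rotation']) if np.size(c['rotation'])==4 else c['rotation']),np.array(c['eye'])
    c['hsv']=cv2.cvtColor(c['pixels'],cv2.COLOR_RGB2HSV)
    v,u=np.mgrid[:384,:512]
    c['d']=np.stack([(u-c['cx'])/c['fx'],(v-c['cy'])/c['fy'],np.ones(u.shape)],-1)@c['M'].T
    c['P']=c['d']*c['z_map'][...,None]+c['o']
    return c
def onplane(c,uv,z):
    uv=np.atleast_2d(uv).astype(float)
    d=np.c_[(uv[:,0]-c['cx'])/c['fx'],(uv[:,1]-c['cy'])/c['fy'],np.ones(len(uv))]@c['M'].T
    return c['o']+d*((z-c['o'][2])/d[:,2])[:,None]
def mask(c,lo,hi): return cv2.inRange(c['hsv'],np.array(lo),np.array(hi))>0
BLUE=((100,120,40),(130,255,255))
E
cat > m1.py <<'E'
from h import *
for n in('wrist','scene','side'):
    c=shot(n);P=c['P'];ok=c['z_map']>0
    print('==',n)
    b=mask(c,*BLUE)&ok&(P[...,0]>300)&(P[...,0]<750)&(abs(P[...,1])<350)&(P[...,2]<140)
    for lo,hi in((85,130),):
        m=b&(P[...,2]>lo)
        # tool: top cap
        if m.sum():
            zt=np.percentile(P[m][:,2],97);t=m&(P[...,2]>zt-4);print('tool top z',zt,'n',t.sum(),P[t].mean(0),P[t].min(0),P[t].max(0),'axis mid',P[m].mean(0))
    o=mask(c,(8,120,90),(25,255,255))&ok&(P[...,2]>60)&(P[...,2]<100)&(P[...,0]<700)
    if o.sum():
        v,u=np.nonzero(o);print('brass',o.sum(),'px',u.mean(),v.mean(),P[o].mean(0), 'ray@82',onplane(c,[(u.min()+u.max())/2,(v.min()+v.max())/2],82))
    g=(c['hsv'][...,1]<40)&ok&(P[...,2]>40)&(P[...,2]<58)&(P[...,0]>350)&(P[...,0]<650)&(P[...,1]<60)&(P[...,1]>-350)
    k=cv2.morphologyEx(g.astype(np.uint8),cv2.MORPH_OPEN,np.ones((3,3)))
    N,l,st,ce=cv2.connectedComponentsWithStats(k)
    for i in range(1,N):
        if st[i,4]>40:
            Q=P[l==i];r=cv2.minAreaRect(Q[:,:2].astype(np.float32));print('grey',st[i],np.median(Q[:,2]),r)
    w=ok&(P[...,2]>62)&(P[...,2]<78)&(c['hsv'][...,1]<45)&(c['hsv'][...,2]>150)&(P[...,0]<700)&(P[...,0]>350)&(P[...,1]>-110)
    if w.sum(): print('white',w.sum(),np.median(P[w][:,2]),cv2.minAreaRect(P[w][:,:2].astype(np.float32)))
    s=ok&(P[...,2]>30)&(P[...,2]<160)
    gb=mask(c,(40,80,30),(85,255,255))&s
    if gb.sum(): print('green',P[gb].mean(0))
E
python3 m1.py
```

```text
== wrist
tool top z 115.82386635926436 n 210 [ 521.84904749 -115.6136732   114.57549589] [ 511.36860063 -126.6694719   112.01155866] [ 531.61220259 -106.43204448  116.31321891] axis mid [ 521.40904106 -112.77465167  106.28002387]
brass 461 px 233.67245119305858 57.579175704989154 [507.77425956 115.85464351  81.7320782 ] ray@82 [[507.63330319 115.93230254  82.        ]]
grey [ 219  230   63   59 2334] 49.78443495622753 ((521.8281860351562, -116.55223083496094), (70.84907531738281, 70.17054748535156), 79.41374206542969)
white 14121 70.08895169325365 ((507.63525390625, 91.61434173583984), (150.50196838378906, 149.73483276367188), 89.30335235595703)
green [783.07925234  41.48878659  58.1408961 ]
== scene
tool top z 117.32590497390545 n 19 [ 522.46627104 -119.18196891  115.5808986 ] [ 512.39176303 -128.78170326  113.68684408] [ 530.74119964 -111.78024129  117.52840994] axis mid [ 524.43830589 -121.34500584  105.32633255]
brass 27 px 248.07407407407408 154.59259259259258 [510.18490529 112.91559191  81.74663078] ray@82 [[509.85464675 112.92657116  82.        ]]
grey [199 196  28  20 309] 50
[... 430 characters left out ...]
.21637423 -108.12611775  116.63425651] axis mid [ 520.99226813 -122.66080187  104.40267709]
brass 38 px 209.6578947368421 172.6315789473684 [508.6474531  115.54499927  80.93203201] ray@82 [[508.19880717 114.87725608  82.        ]]
grey [188 200  56  13 264] 48.9860682101712 ((505.463623046875, 14.110782623291016), (8.006477355957031, 146.06163024902344), 89.02073669433594)
grey [217 231  30  26 597] 49.159322694655884 ((521.190185546875, -117.98965454101562), (75.37285614013672, 68.51166534423828), 77.13766479492188)
white 2469 69.60592122451476 ((509.0849914550781, 212.24713134765625), (404.8443298339844, 149.50308227539062), 89.51583862304688)
green [799.4819975   18.86015749  80.8863952 ]
```

Call:
{"name": "play_rows", "arguments": {"deltas": [[-0.2,1,-1,0,0,0,1],[-0.2,1,-1,0,0,0,1],[0,0.5,-0.5,0,0,0,1],[0,0,0,0,0,0,1],[0,0,0,0,0,0,1]]}}

```text
time_s: 0.72
eef_pos: [513.0, 78.8, 152.5]
ee_rot: [-0.001, 0.706, 0.708, -0.001]
force: [0.5, -0.8, 0.3]
grip_width: 1.002
```

Run:
```python
from h import *
c=shot('wrist');print(sensors.sense()['eef_pos'])
np.savez('trim.npz',**{k:c[k] for k in('pixels','z_map','M','o','fx','fy','cx','cy','hsv','P','d')})
v,u=np.nonzero(mask(c,(8,120,90),(25,255,255)));print(u.mean(),v.mean(),u.min(),u.max(),v.min(),v.max())
x,y=int(u.mean()),int(v.mean())
cv2.imwrite('pics/t1.png',cv2.resize(cv2.cvtColor(c['pixels'][y-90:y+90,x-100:x+100],cv2.COLOR_RGB2BGR),None,fx=3,fy=3,interpolation=cv2.INTER_CUBIC));print('crop origin',x-100,y-90)
```

```text
[513.75137352  78.06974868 153.51210874]
245.55206611570247 157.68760330578513 232 260 143 173
crop origin 145 67
```

View pics/t1.png

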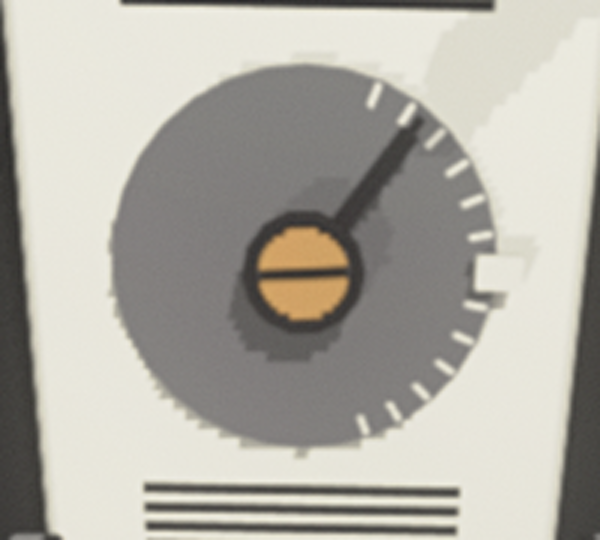

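The crop shows the pointer tip at about crop (413,125). The slot runs almost horizontally through the screw at (303,272), and the index bar is at (497,273).

```bash
cat > m2.py <<'E'
from h import *
c=dict(np.load('trim.npz'))
o=mask(c,(8,120,90),(25,255,255))
v,u=np.nonzero(o);pts=onplane(c,np.c_[u,v],82)[:,:2].astype(np.float32)
hull=cv2.convexHull(pts);print('brass circ',cv2.minEnclosingCircle(pts),'ellipse',cv2.fitEllipse(hull))
# slot: dark pixels between brass halves: use two halves' split via components
N,l,st,ce=cv2.connectedComponentsWithStats(o.astype(np.uint8));print(st[:,4])
big=np.zeros_like(o,np.uint8);H=cv2.convexHull(np.c_[u,v].astype(np.int32));cv2.fillConvexPoly(big,H,1)
sl=(big>0)&(cv2.erode(big,np.ones((3,3)))>0)&(c['hsv'][...,2]<150)
w=(200-c['hsv'][...,2].astype(float)).clip(0)[sl]
vv,uu=np.nonzero(sl);S=onplane(c,np.c_[uu,vv],82)[:,:2];m=np.average(S,axis=0,weights=w);C=np.cov(S.T,aweights=w);e,V=np.linalg.eigh(C);d=V[:,1];print('slot mean',m,'angle',np.arctan2(d[1],d[0]),'sd',np.sqrt(e))
# plate
P=c['P'];
ctr=m
r=np.hypot(P[...,0]-ctr[0],P[...,1]-ctr[1])
g=(abs(c['hsv'][...,2].astype(int)-125)<25)&(r<60)&(P[...,2]>71)&(P[...,2]<75)
v,u=np.nonzero(g);Q=onplane(c,np.c_[u,v],73)[:,:2].astype(np.float32);print('plate',cv2.fitEllipse(cv2.convexHull(Q)))
p=(c['hsv'][...,2]<75)&(r>20)&(r<49)
v,u=np.nonzero(p);Q=onplane(c,np.c_[u,v],76)[:,:2]
print('pointer n',len(Q),'P z',np.median(P[p][:,2]))
k=P[p][:,2]>74.5
Q=Q[k] if k.sum()>20 else Q
dd=Q-ctr;print('ptr ang',np.arctan2(dd[:,1].mean(),dd[:,0].mean()),np.hypot(*dd.T).max())
i=(c['hsv'][...,2]>190)&(P[...,2]>74.8)&(r>40)&(r<62)
v,u=np.nonzero(i);Q=onplane(c,np.c_[u,v],76)[:,:2]-ctr;print('index',len(Q),Q.mean(0),np.arctan2(*Q.mean(0)[::-1]))
E
python3 m2.py
```

```text
brass circ ((508.1146545410156, 115.3683853149414), 11.661776542663574) ellipse ((508.2303771972656, 115.40471649169922), (21.768157958984375, 23.056987762451172), 171.30210876464844)
[196003    304    301]
slot mean [508.53010949 115.54841299] angle -3.0979560423184056 sd [0.71295946 5.80900142]
plate ((508.03533935546875, 115.24497985839844), (98.47207641601562, 98.68660736083984), 146.1895751953125)
pointer n 16379 P z 236.22758658110791
ptr ang -1.590484365876583 335.3101315428163
index 196 [47.00606718 -1.505243  ] -0.03201137419641393
```

Call:
{"name": "play_rows", "arguments": {"deltas": [[0.1,-1,0.5,0,0,0,1],[0.1,-1,0.2,0,0,0,1],[0,-1,0,0,0,0,1],[0,-1,0,0,0,0,1],[0,-1,0,0,0,0,1],[0,-0.7,0,0,0,0,1],[0,0,0,0,0,0,1],[0,0,0,0,0,0,1]]}}

```text
time_s: 1.43
eef_pos: [521.0, -149.2, 180.6]
ee_rot: [0.001, 0.708, 0.706, 0.0]
force: [0.6, 0.2, 0.4]
grip_width: 0.999
```

```bash
cat > m3.py <<'E'
from h import *
c=shot('wrist');s=sensors.sense();print(s['eef_pos'],s['joints'])
P=c['P'];b=mask(c,*BLUE)&(P[...,2]>60)&(P[...,2]<125)
v,u=np.nonzero(b&(P[...,2]>111));Q=P[v,u]
print('top',len(Q),np.median(Q[:,2]));T=onplane(c,np.c_[u,v],115)[:,:2].astype(np.float32);print(cv2.minAreaRect(T))
g=(c['hsv'][...,1]<60)&(P[...,2]>46)&(P[...,2]<54)&(abs(P[...,1]+117)<60)&(abs(P[...,0]-522)<60)
g=cv2.morphologyEx(g.astype(np.uint8),cv2.MORPH_OPEN,np.ones((3,3)))
v,u=np.nonzero(g);T=onplane(c,np.c_[u,v],50)[:,:2].astype(np.float32);print('stand',cv2.minAreaRect(T),np.median(P[v,u,2]))
x,y=int(u.mean()),int(v.mean());x0,y0=max(x-100,0),max(y-90,0)
cv2.imwrite('pics/s1.png',cv2.resize(cv2.cvtColor(c['pixels'][y0:y0+180,x0:x0+200],cv2.COLOR_RGB2BGR),None,fx=3,fy=3));print(x0,y0)
E
python3 m3.py
```

```text
[ 521.08738542 -147.86113438  180.45771675] [-4.92931700e-01  3.92145872e-01  1.52362565e+00  1.07880655e-04
  1.22427956e+00 -4.91049344e-01]
top 3 111.78136615722582
((520.7314453125, -110.40416717529297), (5.007569789886475, 16.11527442932129), 87.20702362060547)
stand ((521.4385986328125, -116.86711883544922), (70.09274291992188, 69.98475646972656), 79.15727996826172) 50.063052158447704
151 56
```

View pics/s1.png

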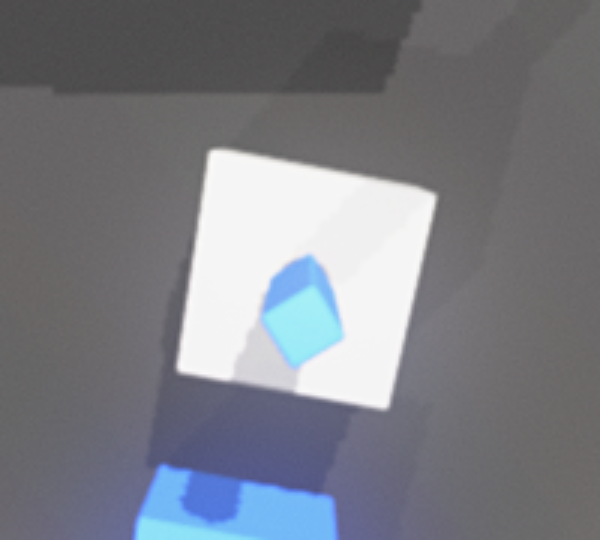

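The crop shows the pale-blue square top of the handle, with corners at about crop (313,285), (343,334), (297,370) and (262,318). It sits on the now bright stand, with its faces turned roughly 33° to world x.

Run:
```python
from h import *
c=shot('wrist')
print(c['hsv'][56+325//3,151+300//3],c['hsv'][56+280//3,151+290//3],c['hsv'][56+490//3,151+250//3])
k=mask(c,(85,60,200),(102,255,255)).astype(np.uint8);N,l,st,ce=cv2.connectedComponentsWithStats(k)
i=min(range(1,N),key=lambda j:np.hypot(*(ce[j]-[251,165]))if st[j,4]>50 else 999);print(st[i],ce[i])
v,u=np.nonzero(l==i);print('z',np.percentile(c['P'][v,u,2],[5,50,95]))
T=onplane(c,np.c_[u,v],115)[:,:2].astype(np.float32);print(T.mean(0),cv2.minAreaRect(T))
t=dict(np.load('trim.npz'));P=t['P'];ctr=np.array([508.1,115.4])
Q=onplane(t,np.stack(np.meshgrid(np.arange(512),np.arange(384)),-1).reshape(-1,2),76).reshape(384,512,3)
r=np.hypot(Q[...,0]-ctr[0],Q[...,1]-ctr[1])
k=(r>19)&(r<46)&(t['hsv'][...,2]<68);D=Q[k][:,:2]-ctr
a=np.arctan2(D[:,1],D[:,0]);print('ptr',k.sum(),np.median(a),a.min(),a.max())
w=(P[...,2]>66)&(P[...,2]<72)&(t['hsv'][...,2]>190)
v,u=np.nonzero(w);print('supply rect',cv2.minAreaRect(onplane(t,np.c_[u,v],70)[:,:2].astype(np.float32)))
```

```text
[ 94  91 247] [107 127 245] [106 143 251]
[239 152  26  28 437] [251.86956522 166.01372998]
z [113.63893917 114.92393347 116.01667394]
[ 521.1957  -116.35676] ((521.2433471679688, -116.45824432373047), (15.636748313903809, 15.570069313049316), 31.44891357421875)
ptr 136 0.9089987268102628 0.797603047921365 0.9890395253616675
supply rect ((508.2916259765625, 116.3692855834961), (195.37277221679688, 145.77255249023438), 89.26756286621094)
```

Call:
{"name": "play_rows", "arguments": {"deltas": [[0,0.4,-0.3,0,0,1,1],[0,0.4,-0.3,0,0,1,1],[0,0,-0.3,0,0,1,1],[0,0,0,0,0,1,1],[0,0,0,0,0,1,1],[0,0,0,0,0,0.24,1],[0,0,0,0,0,0,1],[0,0,0,0,0,0,1]]}}

```text
time_s: 2.2
eef_pos: [521.2, -114.1, 143.9]
ee_rot: [0.0, 0.489, 0.872, 0.0]
force: [0.0, 1.0, -0.1]
grip_width: 0.999
```

```bash
cat > st.py <<'E'
from h import *
L=[]
for i in range(6):
    L.append(sensors.sense());
    if i<5: capture('side')
print('pos',np.mean([s['eef_pos'] for s in L],0),'F',np.mean([s['force'] for s in L],0),'tq',np.mean([s['wrist_torque'] for s in L],0),'g',L[-1]['grip_width'],'t',L[-1]['time_s'])
M=R.from_quat(np.mean([s['ee_rot']*np.sign(s['ee_rot'][1]) for s in L],0),scalar_first=True).as_matrix()
print('jaw yaw deg',np.degrees(np.arctan2(M[1,1],M[0,1])),'z',M[:,2],'q',L[-1]['joints'])
E
python3 st.py
```

```text
pos [ 521.13622434 -114.41270185  143.75950097] F [ 0.43029424  0.00749621 -0.09270269] tq [ 0.00837794  0.00113381 -0.03191829] g 0.9977938064423555 t 2.45
jaw yaw deg 31.424610453783142 z [ 3.51135077e-04 -1.46871701e-04 -9.99999928e-01] q [-4.36356424e-01  4.15680000e-01  1.59306351e+00 -6.48937856e-06
  1.13265111e+00 -9.84756950e-01]
```

Call:
{"name": "play_rows", "arguments": {"deltas": [[0,-0.05,-0.5,0,0,0,1],[0,0,-0.5,0,0,0,1],[0,0,-0.5,0,0,0,1],[0,0,-0.5,0,0,0,1],[0,0,0,0,0,0,1],[0,0,0,0,0,0,-1],[0,0,0,0,0,0,-1],[0,0,0,0,0,0,-1]], "squeeze": 40}}

```text
time_s: 3.12
eef_pos: [521.7, -117.1, 64.9]
ee_rot: [0.001, 0.489, 0.872, 0.0]
force: [-0.9, -0.2, -0.1]
grip_width: 0.606
```

Call:
{"name": "play_rows", "arguments": {"deltas": [[0,0,0,0,0,0,-1],[0,0,0,0,0,0,-1],[0,0,0,0,0,0,-1],[0,0,0,0,0,0,-1],[0,0,0,0,0,0,-1],[0,0,0,0,0,0,-1]]}}

```text
time_s: 3.62
eef_pos: [521.2, -117.0, 64.1]
ee_rot: [0.0, 0.489, 0.872, -0.0]
force: [-2.5, -0.8, 5.7]
grip_width: 0.177
```

```bash
python3 st.py
```

```text
pos [ 521.19058356 -116.95973077   64.10770594] F [-2.14396268 -0.26236779  5.93149028] tq [-0.04110647  0.39899847  0.00091547] g 0.1826177325884896 t 3.8667
jaw yaw deg 31.44361555285414 z [ 4.81807972e-04 -4.62710807e-04 -9.99999777e-01] q [-4.40121758e-01  5.24053807e-01  1.66406504e+00 -2.85946212e-04
  9.52852509e-01 -9.88806191e-01]
```

Call:
{"name": "play_rows", "arguments": {"deltas": [[0,0,0.1,0,0,0,-1],[0,0,0.3,0,0,0,-1],[0,0,0.5,0,0,0,-1],[0,0,0.5,0,0,0,-1],[0,0,0.6,0,0,0,-1],[0,0,0.6,0,0,0,-1],[0,0,0,0,0,0,-1],[0,0,0,0,0,0,-1]]}}

```text
time_s: 4.53
eef_pos: [521.4, -116.9, 168.4]
ee_rot: [0.001, 0.489, 0.872, 0.0]
force: [-0.0, -0.1, -1.4]
grip_width: 0.179
```

```bash
python3 st.py
python3 - <<'E'
from h import *
w=shot('wrist');s=sensors.sense()
M=q(s['ee_rot']);tip=s['eef_pos']+M@[0,0,59]
def proj(c,p):
    k=c['M'].T@(p-c['o']);return np.array([c['fx']*k[0]/k[2]+c['cx'],c['fy']*k[1]/k[2]+c['cy']])
x=np.clip(proj(w,tip).astype(int),[50,50],[460,330]);print('wrist tip px',proj(w,tip))
a=cv2.resize(w['pixels'][x[1]-45:x[1]+45,x[0]-50:x[0]+50],(400,360))
c=shot('side');y=proj(c,tip).astype(int);print('side',y)
b=cv2.resize(c['pixels'][y[1]-45:y[1]+45,y[0]-50:y[0]+50],(400,360))
cv2.imwrite('pics/g1.png',cv2.cvtColor(np.hstack([a,b]),cv2.COLOR_RGB2BGR))
E
```

```text
pos [ 520.78723394 -116.6434818   166.9368328 ] F [ 0.2735624  -0.20348725 -0.73924558] tq [0.00525096 0.02268531 0.01521632] g 0.18109606366109857 t 4.7833
jaw yaw deg 31.438546380666185 z [-8.30380092e-04  4.52551121e-04 -9.99999553e-01] q [-4.40063026e-01  3.91233290e-01  1.56400459e+00  5.01654112e-05
  1.18830422e+00 -9.88782197e-01]
wrist tip px [252.03923465 209.98653144]
side [229 225]
```

View pics/g1.png

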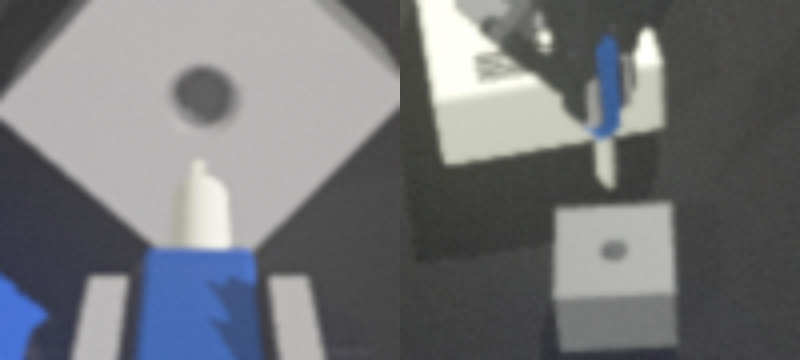

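The left crop is the wrist view: the blade is edge-on, narrow at about crop (200,165), so its width lies perpendicular to the jaws. The stand's hole is at about crop (203,96). The right crop is the side view, and the tool hangs upright.

Call:
{"name": "play_rows", "arguments": {"deltas": [[0,0.7,0,0,0,1,-1],[0,0.7,0,0,0,1,-1],[-0.1,0.7,0,0,0,1,-1],[-0.1,0.7,0,0,0,1,-1],[-0.1,0.7,0,0,0,1,-1],[0,0.7,0,0,0,1,-1],[0,0.7,0,0,0,1,-1],[0,0.7,0,0,0,1,-1]]}}

```text
time_s: 5.55
eef_pos: [508.8, 108.6, 167.3]
ee_rot: [-0.0, 0.089, 0.996, -0.0]
force: [0.1, 0.3, 0.3]
grip_width: 0.181
```

Call:
{"name": "play_rows", "arguments": {"deltas": [[0,0.2,0,0,0,1,-1],[0,0,0,0,0,1,-1],[0,0,0,0,0,0.2,-1],[0,0,0,0,0,0,-1],[0,0,0,0,0,0,-1]]}}

```text
time_s: 5.97
eef_pos: [509.1, 114.8, 167.4]
ee_rot: [-0.0, -0.021, 1.0, -0.0]
force: [0.5, -0.4, -0.7]
grip_width: 0.182
```

```bash
python3 st.py
cat > v.py <<'E'
from h import *
import sys
w=shot('wrist');s=sensors.sense()
def proj(c,p):
    k=c['M'].T@(np.array(p)-c['o']);return np.array([c['fx']*k[0]/k[2]+c['cx'],c['fy']*k[1]/k[2]+c['cy']])
tip=s['eef_pos']+q(s['ee_rot'])@[0,0,59];print('tip px',proj(w,tip),'trim px',proj(w,[508.2,115.4,82]))
x=proj(w,tip).astype(int);x0,y0=x[0]-50,x[1]-60;print('crop',x0,y0)
o=mask(w,(8,120,90),(25,255,255));v,u=np.nonzero(o)
if len(u):
    print('brass',len(u),onplane(w,[(u.min()+u.max())/2,(v.min()+v.max())/2],82), cv2.minEnclosingCircle(onplane(w,np.c_[u,v],82)[:,:2].astype(np.float32)))
cv2.imwrite('pics/%s.png'%sys.argv[1],cv2.cvtColor(cv2.resize(w['pixels'][y0:y0+90,x0:x0+100],(800,720),interpolation=cv2.INTER_CUBIC)[:600],cv2.COLOR_RGB2BGR))
E
python3 v.py h1
```

```text
pos [509.07804591 114.86369316 167.44201326] F [-0.24947604 -0.28452553 -0.59487102] tq [-0.01049563  0.00369148  0.01979245] g 0.1758314982129685 t 6.2167
jaw yaw deg 92.50124476897616 z [-1.39364599e-04 -1.20095033e-05 -9.99999990e-01] q [-2.65555276e-03  3.64913261e-01  1.59950632e+00  8.54160884e-06
  1.17712257e+00 -1.61811865e+00]
tip px [251.47599762 210.52636839] trim px [251.91036073 198.1732261 ]
crop 201 150
brass 430 [[507.60413848 115.44706495  82.        ]] ((507.8465270996094, 115.52057647705078), 11.311877250671387)
```

View pics/h1.png

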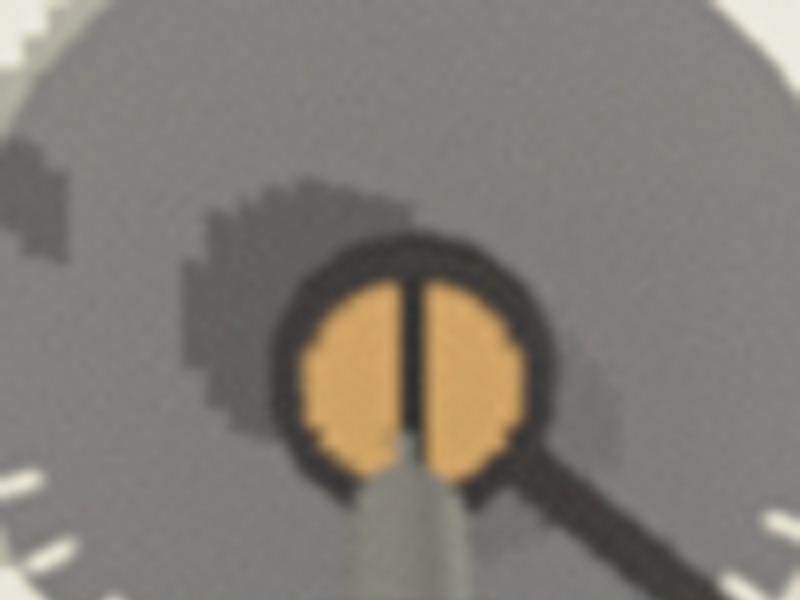

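The slot (crop u≈413) is parallel to the edge-on blade (u≈408, tip at v≈435), and the blade is about 0.5 mm off in +y. I'll correct that and descend.

Call:
{"name": "play_rows", "arguments": {"deltas": [[-0.022,0.015,-0.2,0,0,0,-1],[0,0,-0.2,0,0,0,-1],[0,0,-0.15,0,0,0,-1],[0,0,0,0,0,0,-1],[0,0,0,0,0,0,-1]]}}

```text
time_s: 6.68
eef_pos: [508.0, 115.8, 144.9]
ee_rot: [-0.001, -0.023, 1.0, 0.0]
force: [-0.6, 0.3, 0.3]
grip_width: 0.182
```

```bash
python3 st.py; python3 v.py h2
```

```text
pos [508.24066425 115.8179707  145.54947772] F [-0.12437924  0.12733438 -0.27955891] tq [ 0.00258955 -0.00674122 -0.00468113] g 0.18277185125875406 t 6.9333
jaw yaw deg 92.6383706596387 z [ 8.61459668e-05 -8.40842818e-06 -9.99999996e-01] q [-9.15319789e-04  3.88241129e-01  1.62796996e+00 -3.12845519e-05
  1.12481028e+00 -1.61781756e+00]
tip px [251.37200577 210.47758008] trim px [250.82621564 208.08534248]
crop 201 150
brass 315 [[506.90464633 115.47173128  82.        ]] ((507.7381896972656, 115.5126953125), 11.359685897827148)
```

View pics/h2.png

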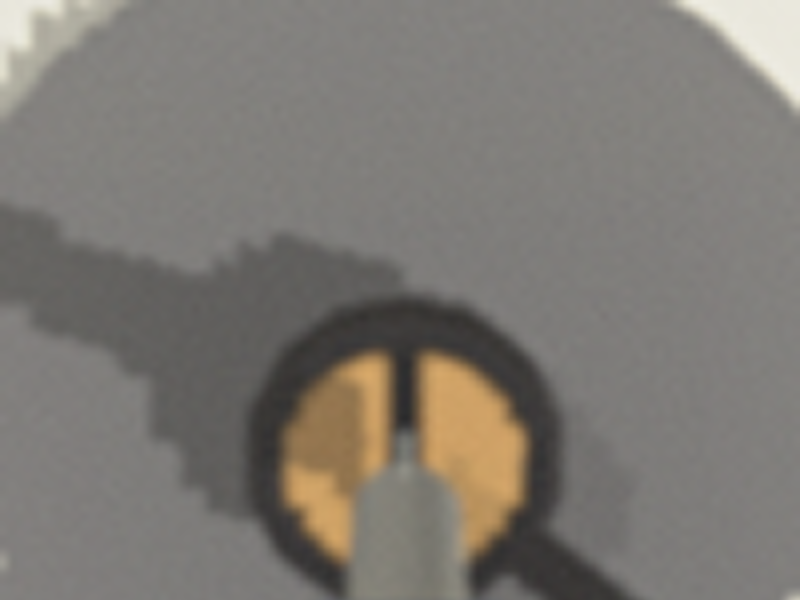

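The blade (u≈405) sits on the slot's centre line (u≈403), just above the head. I'll lower it gently while watching the force.

Call:
{"name": "play_rows", "arguments": {"deltas": [[0,0,-0.05,0,0,0,-1],[0,0,-0.04,0,0,0,-1],[0,0,0,0,0,0,-1],[0,0,0,0,0,0,-1]]}}

```text
time_s: 7.32
eef_pos: [508.1, 115.8, 141.8]
ee_rot: [-0.0, -0.023, 1.0, -0.0]
force: [0.8, -0.4, 0.2]
grip_width: 0.182
```

Call:
{"name": "play_rows", "arguments": {"deltas": [[0,0,-0.02,0,0,0,-1],[0,0,0,0,0,0,-1],[0,0,0,0,0,0,-1]]}}

```text
time_s: 7.57
eef_pos: [508.2, 115.8, 141.1]
ee_rot: [-0.0, -0.023, 1.0, 0.0]
force: [-0.1, -0.1, -0.1]
grip_width: 0.183
```

Call:
{"name": "play_rows", "arguments": {"deltas": [[0,0,-0.02,0,0,0,-1],[0,0,0,0,0,0,-1],[0,0,0,0,0,0,-1]]}}

```text
time_s: 7.82
eef_pos: [508.1, 115.8, 140.3]
ee_rot: [-0.0, -0.023, 1.0, -0.0]
force: [0.1, 0.6, -0.8]
grip_width: 0.18
```

```bash
python3 st.py
```

```text
pos [508.17203374 115.81832291 140.30861476] F [-0.25531535 -0.02807395 -0.41371534] tq [-0.0056773  -0.01727647 -0.01217004] g 0.18017033971798943 t 8.0667
jaw yaw deg 92.64028075377405 z [ 8.77847486e-06 -3.95327126e-06 -1.00000000e+00] q [-9.60268877e-04  3.94793384e-01  1.63420749e+00 -2.10735812e-05
  1.11254671e+00 -1.61783607e+00]
```

Call:
{"name": "play_rows", "arguments": {"deltas": [[0,0,-0.02,0,0,0,-1],[0,0,0,0,0,0,-1],[0,0,0,0,0,0,-1]]}}

```text
time_s: 8.32
eef_pos: [508.1, 115.8, 139.4]
ee_rot: [-0.0, -0.023, 1.0, 0.0]
force: [0.1, 0.1, -0.4]
grip_width: 0.183
```

Call:
{"name": "play_rows", "arguments": {"deltas": [[0,0,-0.015,0,0,0,-1],[0,0,0,0,0,0,-1],[0,0,0,0,0,0,-1]]}}

```text
time_s: 8.57
eef_pos: [508.1, 115.8, 138.9]
ee_rot: [-0.0, -0.023, 1.0, 0.0]
force: [0.3, -0.2, -0.6]
grip_width: 0.182
```

```bash
python3 st.py
```

```text
pos [508.16857735 115.81604101 138.90416387] F [ 0.34506278  0.06762061 -0.2610849 ] tq [0.01389263 0.02536814 0.0267727 ] g 0.18977781517372877 t 8.8167
jaw yaw deg 92.64061000882515 z [-3.66050730e-06 -1.00358644e-05 -1.00000000e+00] q [-9.33226285e-04  3.96519390e-01  1.63576127e+00  1.00738003e-05
  1.10927607e+00 -1.61785215e+00]
```

Call:
{"name": "play_rows", "arguments": {"deltas": [[0,0,-0.015,0,0,0,-1],[0,0,0,0,0,0,-1],[0,0,0,0,0,0,-1]]}}

```text
time_s: 9.07
eef_pos: [508.1, 115.8, 138.3]
ee_rot: [-0.0, -0.023, 1.0, 0.0]
force: [-0.9, 0.2, 0.0]
grip_width: 0.181
```

Call:
{"name": "play_rows", "arguments": {"deltas": [[0,0,-0.015,0,0,0,-1],[0,0,0,0,0,0,-1],[0,0,0,0,0,0,-1]]}}

```text
time_s: 9.32
eef_pos: [508.2, 115.8, 137.7]
ee_rot: [-0.0, -0.023, 1.0, 0.0]
force: [-0.1, -0.0, -1.2]
grip_width: 0.184
```

Call:
{"name": "play_rows", "arguments": {"deltas": [[0,0,-0.015,0,0,0,-1],[0,0,0,0,0,0,-1],[0,0,0,0,0,0,-1]]}}

```text
time_s: 9.57
eef_pos: [508.2, 115.8, 137.1]
ee_rot: [-0.0, -0.023, 1.0, -0.0]
force: [-0.0, -0.7, 0.4]
grip_width: 0.18
```

```bash
python3 st.py
```

```text
pos [508.17341109 115.80685433 137.10386326] F [ 0.39137597 -0.08058909 -0.44327312] tq [ 0.02172926  0.00377085 -0.0060513 ] g 0.1807288728937774 t 9.8167
jaw yaw deg 92.63994285149165 z [-1.90097735e-07 -4.80114193e-06 -1.00000000e+00] q [-9.74811037e-04  3.98733588e-01  1.63775855e+00  2.41370615e-05
  1.10506798e+00 -1.61783371e+00]
```

Call:
{"name": "play_rows", "arguments": {"deltas": [[0,0,-0.01,0,0,0,-1],[0,0,0,0,0,-0.5,-1],[0,0,0,0,0,-0.5,-1],[0,0,0,0,0,-0.5,-1],[0,0,0,0,0,-0.5,-1],[0,0,0,0,0,-0.5,-1],[0,0,0,0,0,-0.5,-1],[0,0,0,0,0,0,-1]]}}

```text
time_s: 10.48
eef_pos: [508.1, 115.8, 136.7]
ee_rot: [-0.0, 0.135, 0.991, -0.0]
force: [-1.5, -0.3, 1.1]
grip_width: 0.177
```

Call:
{"name": "play_rows", "arguments": {"deltas": [[0,0,0,0,0,-0.5,-1],[0,0,0,0,0,-0.5,-1],[0,0,0,0,0,-0.5,-1],[0,0,0,0,0,-0.5,-1],[0,0,0,0,0,-0.5,-1],[0,0,0,0,0,-0.5,-1],[0,0,0,0,0,0,-1],[0,0,0,0,0,0,-1]]}}

```text
time_s: 11.15
eef_pos: [508.1, 115.9, 136.7]
ee_rot: [-0.0, 0.286, 0.958, 0.0]
force: [-0.3, -0.3, -0.5]
grip_width: 0.184
```

```bash
python3 st.py
cat > ptr.py <<'E'
from h import *
import sys
ctr=np.array([508.1,115.5])
for n in('wrist','scene','side'):
    c=shot(n)
    Q=onplane(c,np.stack(np.meshgrid(np.arange(512),np.arange(384)),-1).reshape(-1,2),76).reshape(384,512,3)
    D=Q[...,:2]-ctr;r=np.hypot(D[...,0],D[...,1]);a=np.arctan2(D[...,1],D[...,0])
    ok=(r>26)&(r<45)&(abs(a)<1.6);k=ok&(c['hsv'][...,2]<(np.median(c['hsv'][...,2][(r<48)&(r>25)])*.55))
    k=cv2.morphologyEx(k.astype(np.uint8),cv2.MORPH_OPEN,np.ones((2,2)))>0
    i=(r>42)&(r<58)&(abs(a)<.25)&(c['hsv'][...,2]>170)&(c['P'][...,2]>74.5)
    print(n,'ptr n',k.sum(),np.median(a[k]) if k.any() else None,np.percentile(a[k],[5,95]) if k.any() else '','index',i.sum(),np.median(a[i]) if i.any() else None)
    if len(sys.argv)>1 and n=='wrist':
        cv2.imwrite('pics/%s.png'%sys.argv[1],cv2.cvtColor(cv2.resize(c['pixels'][100:300,130:380],(750,600),interpolation=cv2.INTER_CUBIC),cv2.COLOR_RGB2BGR))
E
python3 ptr.py p1
```

```text
pos [508.13739233 115.84985681 136.679548  ] F [-0.2397499   0.06764429 -0.58371469] tq [0.10492652 0.03537531 0.02969641] g 0.1788963336121832 t 11.4
jaw yaw deg 56.74441144306317 z [-9.32221933e-05  6.63564527e-05 -9.99999993e-01] q [-9.18328773e-04  3.99283605e-01  1.63827508e+00  6.84589403e-05
  1.10412827e+00 -9.90456101e-01]
wrist ptr n 460 -0.14474962128659358 [-1.30457887  0.56696559] index 6 0.16911928234722373
scene ptr n 6 0.3952068711501445 [0.30093373 0.46810674] index 8 -0.007113040616603247
side ptr n 0 None  index 5 -0.09190953192612629
```

View pics/p1.png

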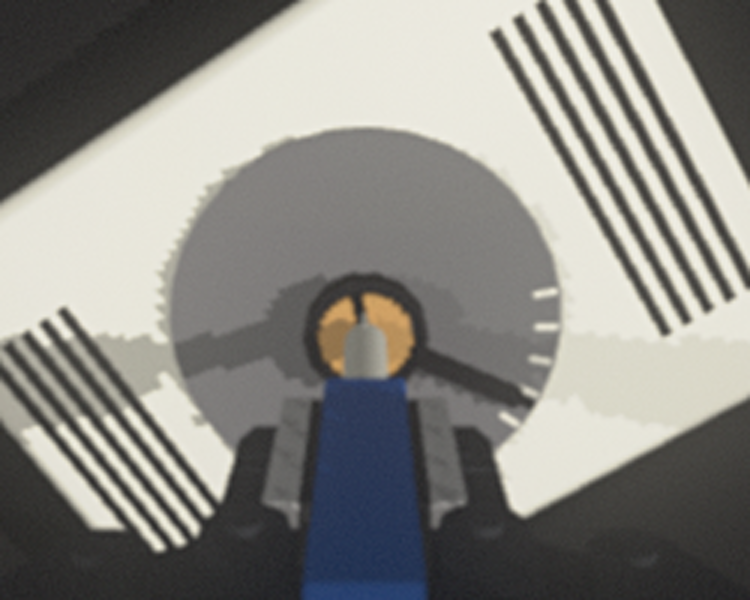

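The pointer has moved: its tip is now at about crop (530,397). The blade is still in the slot, with the shaft at (365,350).

Run:
```python
from h import *
c=shot('wrist')
p=onplane(c,[[130+530/3,100+397/3],[130+425/3,100+352/3]],76)[:,:2];print(p)
for d in (p[0]-[508.1,115.5],p[0]-p[1]):print(np.hypot(*d),np.arctan2(d[1],d[0]))
```

```text
[[547.32604256 140.90564179]
 [521.85719662 124.88893731]]
46.73466646504976 0.5747375049208233
30.086490921916855 0.561380530017805
```

Call:
{"name": "play_rows", "arguments": {"deltas": [[0,0,0,0,0,-0.6,-1],[0,0,0,0,0,-0.6,-1],[0,0,0,0,0,-0.6,-1],[0,0,0,0,0,-0.6,-1],[0,0,0,0,0,-0.6,-1],[0,0,0,0,0,-0.6,-1],[0,0,0,0,0,-0.6,-1],[0,0,0,0,0,-0.6,-1]]}}

```text
time_s: 12.27
eef_pos: [508.2, 115.9, 136.7]
ee_rot: [0.0, 0.517, 0.856, 0.0]
force: [0.5, 1.0, -1.5]
grip_width: 0.184
```

Call:
{"name": "play_rows", "arguments": {"deltas": [[0,0,0,0,0,-0.4,-1],[0,0,0,0,0,0,-1],[0,0,0,0,0,0,-1]]}}

```text
time_s: 12.52
eef_pos: [508.2, 115.9, 136.7]
ee_rot: [0.0, 0.533, 0.846, 0.0]
force: [0.4, 1.7, -0.9]
grip_width: 0.185
```

```bash
python3 st.py; python3 ptr.py p2
```

```text
pos [508.22832677 115.89675817 136.72260214] F [ 0.57917065  1.83970572 -1.12834573] tq [ 0.34366391 -0.08995508  0.0302264 ] g 0.1813232774681089 t 12.7667
jaw yaw deg 25.503584992184237 z [ 1.90118591e-04  1.91158602e-04 -9.99999964e-01] q [-8.89844797e-04  3.99270924e-01  1.63819734e+00  1.54354071e-04
  1.10401364e+00 -4.45603777e-01]
wrist ptr n 339 -0.4276095465152087 [-1.51584671  0.03119911] index 149 -0.0003396651389327549
scene ptr n 0 None  index 6 -0.007113040616603247
side ptr n 0 None  index 8 -0.0421903368837788
```

View pics/p2.png

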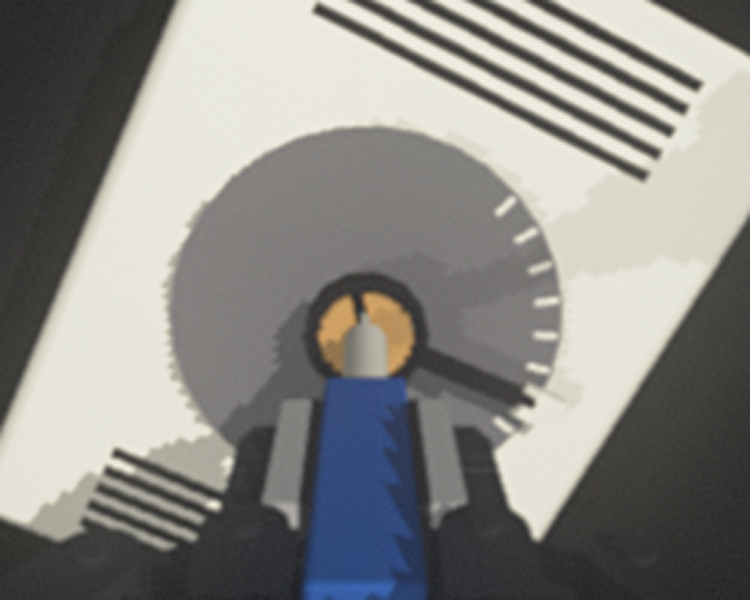

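The pointer tip is at about crop (533,402), right by the white index bar at roughly (547,410).

Run:
```python
from h import *
c=shot('wrist')
p=onplane(c,[[130+531/3,100+400/3],[130+425/3,100+354/3]],76)[:,:2];print(p)
for d in (p[0]-[508.1,115.5],p[0]-p[1]):print(np.hypot(*d),np.arctan2(d[1],d[0]))
k=(c['hsv'][...,2]<60);v,u=np.nonzero(k[215:238,275:310]);A=onplane(c,np.c_[u+275,v+215],76)[:,:2]
A=A[(A[:,0]>522)&(A[:,0]<553)&(abs(A[:,1]-116)<8)]
print(len(A),A.mean(0),np.polyfit(A[:,0],A[:,1],1))
```

```text
[[555.42060773 116.00803682]
 [524.94704857 115.64747842]]
47.32333480573397 0.01073564612971496
30.47569212274721 0.01183129188304359
23 [530.67681535 115.04359522] [-2.34093860e-01  2.39271779e+02]
```

Call:
{"name": "play_rows", "arguments": {"deltas": [[0,0,0,0,0,-0.2,-1],[0,0,0,0,0,0,-1],[0,0,0,0,0,0,-1],[0,0,0,0,0,0,-1],[0,0,0,0,0,0.5,-1],[0,0,0,0,0,0.2,-1],[0,0,0,0,0,0,-1]]}}

```text
time_s: 13.55
eef_pos: [508.2, 115.7, 136.7]
ee_rot: [0.0, 0.512, 0.859, -0.0]
force: [0.6, 1.3, -1.2]
grip_width: 0.182
```

Call:
{"name": "play_rows", "arguments": {"deltas": [[0,0,0.05,0,0,0,-1],[0,0,0.1,0,0,0,-1],[0,0,0.2,0,0,0,-1],[0,0,0.4,0,0,0,-1],[0,0,0.5,0,0,0,-1],[0,0,0,0,0,0,-1],[0,0,0,0,0,0,-1]]}}

```text
time_s: 14.13
eef_pos: [508.5, 115.7, 187.8]
ee_rot: [0.001, 0.512, 0.859, 0.0]
force: [0.3, 0.1, -0.7]
grip_width: 0.183
```

```bash
python3 st.py; python3 ptr.py p3
```

```text
pos [507.91604859 115.73326762 186.39071155] F [ 0.03979296 -0.12798388 -0.7269034 ] tq [-0.01755369 -0.00355088 -0.01083244] g 0.17787706452713042 t 14.3833
jaw yaw deg 28.42735462416792 z [-6.78180501e-04 -1.38491654e-04 -9.99999760e-01] q [-1.06171953e-03  3.44435141e-01  1.57707420e+00 -5.17289030e-05
  1.22175276e+00 -4.97255897e-01]
wrist ptr n 75 -0.02702370854099912 [-0.08193013  0.02588439] index 111 -0.0014243602128691114
scene ptr n 0 None  index 5 -0.025671433512551273
side ptr n 0 None  index 11 -0.0828594960274322
```

View pics/p3.png

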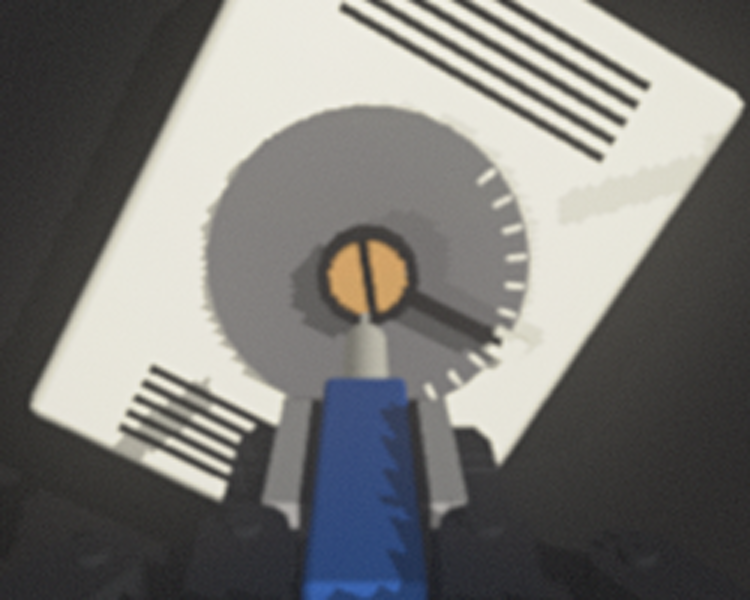

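The tool is lifted clear, and the pointer tip (crop 495,340) lies on the index bar (about 505,345). The measured angle is −0.027 rad. Now I'll take the tool back to the stand.

Call:
{"name": "play_rows", "arguments": {"deltas": [[0.05,-0.75,0,0,0,0.5,-1],[0.05,-0.75,0,0,0,0,-1],[0.05,-0.75,0,0,0,0,-1],[0.05,-0.75,0,0,0,0,-1],[0.05,-0.75,0,0,0,0,-1],[0.05,-0.75,-0.2,0,0,0,-1],[0.03,-0.75,-0.2,0,0,0,-1],[0,-0.57,-0.1,0,0,0,-1]]}}

```text
time_s: 15.2
eef_pos: [521.0, -119.1, 165.7]
ee_rot: [-0.001, 0.49, 0.872, -0.0]
force: [-0.1, -0.3, 0.2]
grip_width: 0.183
```

Call:
{"name": "play_rows", "arguments": {"deltas": [[0,0,0,0,0,0,-1],[0,0,0,0,0,0,-1]]}}

```text
time_s: 15.37
eef_pos: [521.1, -117.6, 166.3]
ee_rot: [-0.001, 0.49, 0.872, 0.0]
force: [0.5, -0.3, -0.5]
grip_width: 0.185
```

```bash
python3 st.py
python3 - <<'E'
from h import *
s=sensors.sense();w=shot('wrist')
x0,y0=202,165
cv2.imwrite('pics/r1.png',cv2.resize(cv2.cvtColor(w['pixels'][y0:y0+90,x0:x0+100],cv2.COLOR_RGB2BGR),(400,360)))
d=(w['hsv'][...,2]<120);P=w['P']
Q=onplane(w,np.stack(np.meshgrid(np.arange(512),np.arange(384)),-1).reshape(-1,2),50).reshape(384,512,3)
r=np.hypot(Q[...,0]-521.3,Q[...,1]+116.8);m=np.median(w['hsv'][...,2][(r>12)&(r<25)])
k=((r<13)&(w['hsv'][...,2]<.75*m)).astype(np.uint8);N,l,st,ce=cv2.connectedComponentsWithStats(k)
i=1+np.argmax(st[1:,4]);v,u=np.nonzero(l==i);A=Q[v,u];print('hole',st[i],A.mean(0),cv2.minEnclosingCircle(A[:,:2].astype(np.float32)))
E
```

```text
pos [ 521.38047917 -116.45675837  166.75750183] F [-0.08797265 -0.27482035 -0.33458715] tq [ 0.01433359  0.0187772  -0.01547383] g 0.18172872799167947 t 15.6167
jaw yaw deg 31.457064026690848 z [-4.90870121e-05  1.91206479e-04 -9.99999981e-01] q [-4.38438004e-01  3.90977516e-01  1.56306243e+00  8.59048787e-05
  1.18720141e+00 -9.88531358e-01]
hole [244 180  16  15 174] [ 520.96067439 -115.46784618   50.        ] ((520.88720703125, -115.64437103271484), 7.269443035125732)
```

View pics/r1.png

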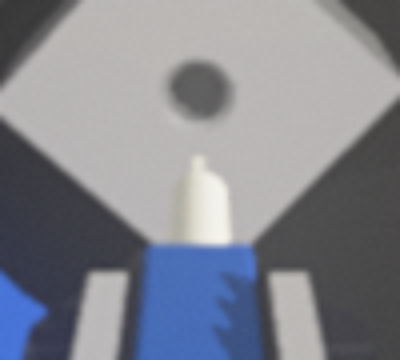

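The tool hangs in line with the hole (crop (200,90), blade at u≈198), exactly as it did after the pick. Lowering it in steps.

Call:
{"name": "play_rows", "arguments": {"deltas": [[0,-0.01,-0.5,0,0,0,-1],[0,0,-0.5,0,0,0,-1],[0,0,-0.3,0,0,0,-1],[0,0,-0.1,0,0,0,-1],[0,0,-0.1,0,0,0,-1],[0,0,-0.1,0,0,0,-1],[0,0,0,0,0,0,-1]]}}

```text
time_s: 16.25
eef_pos: [521.5, -117.3, 102.7]
ee_rot: [0.0, 0.489, 0.872, 0.0]
force: [0.1, 0.4, -1.2]
grip_width: 0.18
```

Call:
{"name": "play_rows", "arguments": {"deltas": [[0,0,-0.15,0,0,0,-1],[0,0,-0.15,0,0,0,-1],[0,0,-0.15,0,0,0,-1],[0,0,-0.15,0,0,0,-1],[0,0,-0.1,0,0,0,-1],[0,0,0,0,0,0,-1],[0,0,0,0,0,0,-1]]}}

```text
time_s: 16.83
eef_pos: [521.3, -117.4, 74.5]
ee_rot: [-0.0, 0.489, 0.872, 0.0]
force: [0.2, -0.2, -0.9]
grip_width: 0.181
```

Call:
{"name": "play_rows", "arguments": {"deltas": [[0,0,-0.1,0,0,0,-1],[0,0,-0.08,0,0,0,-1],[0,0,0,0,0,0,-1],[0,0,0,0,0,0,-1]]}}

```text
time_s: 17.17
eef_pos: [521.3, -117.4, 67.4]
ee_rot: [-0.0, 0.489, 0.872, -0.0]
force: [0.1, 0.1, -0.3]
grip_width: 0.185
```

```bash
python3 st.py
```

```text
pos [ 521.40482254 -117.40601516   67.56985098] F [ 0.08750302  0.04498772 -0.3890881 ] tq [ 4.06341331e-05 -2.23263472e-02 -4.80020966e-03] g 0.18330747797459565 t 17.4167
jaw yaw deg 31.439978262355705 z [ 9.10173783e-05 -5.16549948e-05 -9.99999995e-01] q [-4.40848968e-01  5.19474935e-01  1.66029472e+00 -1.09973438e-05
  9.61603854e-01 -9.89558556e-01]
```

Now down the remaining ~3 mm until it touches, then open.

Call:
{"name": "play_rows", "arguments": {"deltas": [[0,0,-0.04,0,0,0,-1],[0,0,-0.03,0,0,0,-1],[0,0,0,0,0,0,-1],[0,0,0,0,0,0,-1]]}}

```text
time_s: 17.75
eef_pos: [521.3, -117.4, 64.6]
ee_rot: [-0.0, 0.489, 0.872, -0.0]
force: [-0.4, -0.9, 0.1]
grip_width: 0.179
```

Call:
{"name": "play_rows", "arguments": {"deltas": [[0,0,-0.015,0,0,0,-1],[0,0,0,0,0,0,-1],[0,0,0,0,0,0,-1]]}}

```text
time_s: 18.0
eef_pos: [521.4, -117.4, 64.2]
ee_rot: [0.0, 0.489, 0.872, 0.0]
force: [0.7, 0.2, 0.9]
grip_width: 0.177
```

```bash
python3 st.py
```

```text
pos [ 521.4258311  -117.41199941   64.17167086] F [0.10654973 0.08598293 0.4728422 ] tq [-0.00692884 -0.00472075  0.00550799] g 0.18036991662430657 t 18.25
jaw yaw deg 31.438975849448063 z [ 1.78358985e-04 -7.24083265e-05 -9.99999981e-01] q [-4.40843494e-01  5.24700744e-01  1.66264183e+00 -1.04851185e-05
  9.54023796e-01 -9.89553493e-01]
```

Call:
{"name": "play_rows", "arguments": {"deltas": [[0,0,0,0,0,0,-0.3],[0,0,0,0,0,0,-0.3],[0,0,0,0,0,0,0.2],[0,0,0,0,0,0,0.6],[0,0,0,0,0,0,1],[0,0,0,0,0,0,1],[0,0,0,0,0,0,1],[0,0,0,0,0,0,1]]}}

```text
time_s: 18.92
eef_pos: [521.4, -117.4, 64.1]
ee_rot: [0.0, 0.489, 0.872, 0.0]
force: [0.8, 0.6, 0.3]
grip_width: 1.0
```

Call:
{"name": "play_rows", "arguments": {"deltas": [[0,0,0,0,0,0,1],[0,0,0.2,0,0,0,1],[0,0,0.5,0,0,0,1],[0,0,0.8,0,0,0,1],[0,0,0.8,0,0,0,1],[0,0,0.6,0,0,0,1],[0,0,0,0,0,0,1],[0,0,0,0,0,0,1]]}}

```text
time_s: 19.58
eef_pos: [521.8, -117.5, 181.6]
ee_rot: [0.001, 0.489, 0.872, 0.0]
force: [-0.2, 0.5, -0.2]
grip_width: 1.001
```

```bash
python3 st.py;  python3 - <<'E'
from h import *
for n in('wrist','side','scene'):
    c=shot(n);P=c['P']
    b=mask(c,(85,60,40),(130,255,255))&(P[...,2]>90)&(P[...,2]<130)&(np.hypot(P[...,0]-521,P[...,1]+117)<30)
    A=P[b];zt=np.percentile(A[:,2],90);t=b&(P[...,2]>zt-3)
    print(n,len(A),'top z',zt,np.percentile(A[:,2],99),'xy',P[t].mean(0))
    if n=='wrist':
        v,u=np.nonzero(t);print(cv2.minAreaRect(onplane(c,np.c_[u,v],115)[:,:2].astype(np.float32)));a=cv2.resize(c['pixels'],(400,300))
    if n=='side': s=cv2.resize(c['pixels'][150:270,150:310],(400,300))
cv2.imwrite('pics/e1.png',cv2.cvtColor(np.hstack([a,s]),cv2.COLOR_RGB2BGR))
E
```

```text
pos [ 521.0897383  -117.2585749   179.72029168] F [-0.23079351 -0.06665418 -0.24977913] tq [ 0.00219916 -0.00325144 -0.0009993 ] g 0.9994864321445833 t 19.8333
jaw yaw deg 31.44039944498169 z [-7.47617347e-04  3.44424160e-04 -9.99999661e-01] q [-4.40879515e-01  3.79204849e-01  1.54627687e+00 -6.13152430e-06
  1.21821609e+00 -9.89564498e-01]
wrist 574 top z 115.54677097015964 116.18788658287703 xy [ 520.65022081 -117.09174331  114.78320752]
((520.701416015625, -116.93782043457031), (15.385394096374512, 16.27558135986328), 31.530887603759766)
side 101 top z 114.98588743901337 115.92302627431422 xy [ 520.97782434 -120.04605398  114.19766369]
scene 44 top z 116.41116744521335 118.1757529999296 xy [ 521.29169772 -120.46424466  115.24746638]
```

View pics/e1.png

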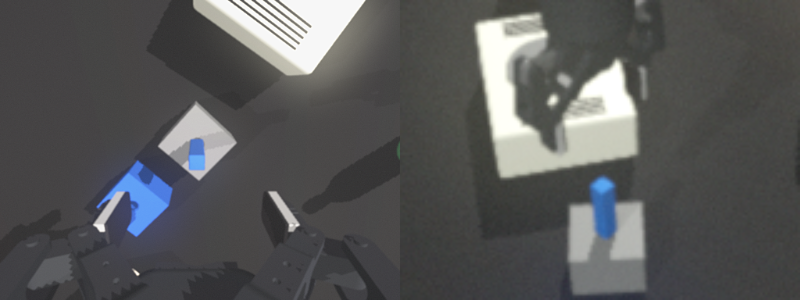

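The tool stands upright in the grey stand: in the wrist half at (197,155), in the side half at (603,205). It is fully down, with its top at about 115 mm and centred at (520.7, −116.9). The fingers are clear of it, so I'm handing in.

```bash
python3 -c "
from rig import order;print(order.finish_job())"
```

```text
the job is handed in; nothing more can be done
None
```

I turned the trimmer so the pointer stands on the index bar, put the tool back in its stand, and handed the job in at about 20 s. No verdict is reported.

- **Seating:** The blade went into the slot with no measurable contact. By my height estimate it was about 4 mm deep.
- **Turning:** I turned the screw about 68° clockwise. The highest side force in my spot readings was about 2 N, and the vertical readings stayed near 1 N or below.
- **Pointer:** After lifting clear, the wrist camera put it at −0.027 rad, against −0.001 rad for the index bar, inside the 0.12 rad limit. The side and scene cameras were too coarse to read the pointer at the end. An earlier scene reading during the turn (0.40 rad, from a few pixels) disagreed with the wrist's 0.57 rad, and I went with the wrist.
- **Tool:** It stands upright and released in the grey stand. Its top is at about 115 mm, which matches fully down, and it is within about 1 mm of the hole's axis.
- **Position check:** The side and scene cameras put the tool about 3 mm further in −y than the wrist did. They gave nearly the same offset before the pick, so I took it as calibration.
- **Bystanders:** I never went near the beaker, carton, bottle or the blue look-alike, and I did not re-measure their positions at the end.

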